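# Hang the load indicator on its keyhole screws

### The arm

A 6-joint arm with a two-finger parallel gripper is mounted at the origin on the work surface. World frame = base frame: x ahead of the robot, y to its left, z up, the work surface at z = 0. Lengths are in m, angles in rad, forces in N, time in s.
With the tool pointing down it reaches from about 0.25 to 0.775 m from the base axis. Payload 4 kg.
Tool frame: the origin (TCP) lies between the finger pads; the fingertips stand 25 mm ahead of it and the grasp point (between the pads) lies 6 mm ahead of it (robot.tip_reach is the z of the fingertips in the tool frame, in m); z points along the fingers, y is the line along which they close (so a half turn about z gives the same grasp; the last joint's range is limited). The gripper opens to 94 mm and grips with 3 to 60 N. Pads are 16 mm wide; open, the fingers measure 119 mm over their backs; the gripper's body (75 mm by 177 mm) begins 78 mm behind the grasp point.
Start: joints at [-1.418, 0.087, 1.371, -0, 1.684, -0.103], TCP at [0.139, -0.532, 0.231] pointing down, gripper open.
Joint ranges: [-3.1, 3.1], [-0.76, 2.03], [0.27, 2.55], [-1.08, 4.22], [0.17, 2.65], [-2.57, 2.57]. Speed limits (rad/s): [2.79, 2.79, 3.14, 3.14, 3.14, 3.14].

### API

Orientations are given as [roll, pitch, yaw] about the fixed x, y, z axes, in that order (R = Rz(yaw) Ry(pitch) Rx(roll)).
In Python, from bench import robot gives the robot as it stands. The module is installed in compiled form; this text tells all that it offers.
- The arm moves only by the shell command python3 -m handwheel 'ROWS'. ROWS is JSON, a list of rows, each a list of 3 entries, a list of its own where there are three numbers: the turn, a rotation vector about the world's x, y, z in units of 90 degrees (1.0 is 90 degrees), then the shift along the world's x, y, z in units of 0.05 m (1.0 is 0.05 m), then the closure, from 0 (fully open) to 1 (shut). A call has 1 to 5 rows; each row shifts and turns the commanded pose from where the row before left it; what a row does not reach is not made up. A row lasts 1/10 s, in which the tool goes at most 50 mm and 8.59 degrees, less where a joint would pass 70% of its speed; a pose out of reach is approached as far as the arm can. A call with a number of a shift or a turn outside -1 to 1 is refused whole. A call with a gripper value outside its range is refused whole. The fingers move at their own pace and stop on an object; the grip force is fixed at half the most. Time passes only in rows, so rows that do not move let the fingers close. It gives the time, the measured TCP pose, the force, the opening and the grip force at its end, in the units of the state.
- robot.get_obs(): the state, without advancing time (a new reading comes with each control period).
- robot.snapshot(name): name is "scene" or "top" or "wrist"; returns (picture, depth): 384x512x3 uint8, red, green, blue; 384x512 float32, m along the optical axis (not along the pixel's ray), 0 where there is no reading.
- robot.calibration(name): a dict with "mtx" (3x3 intrinsics, pixels), "extrinsics" (4x4, takes a point from camera to world coordinates); the wrist camera has in their place "hand_eye" (4x4, takes a point from camera to tool coordinates, whose origin is the TCP and whose axes are the flange's). Camera axes: x right, y down, z forward; pixel columns grow to the right and rows downward; lengths in m; the calibration is good to about 2 mm. A picture is of the moment at which its call begins: read the wrist's pose just before it. calibration takes no time and is no camera call.
- robot.close_job(): hands the job in; it is judged then, once.
Trained networks look in the newest picture that a camera, given by its name, has taken for a name from the list of things; names that differ only in an ending like _2 or _b are one class to them, and where a whole thing is asked for, a point or a joint stands for the part that bears it (a point fixed in the world has none). Each returns a list of dicts, best first, with "p" (0 to 1); they miss things now and then, are a little off and sometimes report something else, mostly with a low value. They report only what shows in the picture. A call takes as long as a camera call. They do not tell look-alikes from the thing itself.
- robot.boxes_of(query, camera): "bbox" ([left, top, right, bottom] in pixels, round what is visible of it).
The state is a dict: "time": time; "joint_positions": joint angles; "qvel": joint speeds; "joint_torque": joint torques, N m; "tool_pos": TCP position; "ee_rot": TCP orientation; "wrist_force": force on the tool from outside, world axes, zero at the start; "wrist_torque": the same for the moment, N m; "width": finger opening in m; "finger_force": force on a finger pad.
Only numpy, scipy, OpenCV 4.12 (cv2) and the standard library are available. Lean on these libraries where they do the work, as an engineer would, in place of code of your own. Each camera call takes 0.05 s, during which the arm holds its last target. There are 200 camera calls.

### The job

Pick up the load indicator standing on the bench (the instrument box with a keyhole in each ear of its steel back plate) and hang it on the instrument frame: put both keyholes over the two screw heads, keep it up against the panel and slide it down until it is fully home on the screws and the spring pin in the panel has snapped into its back plate. How high the panel is clamped differs from day to day, so feel for the screws and do not force anything; then let go, and leave the other things on the bench where they are.

Things in the scene. Friction and masses are not known exactly. Their poses are not given: they have to be found in the camera images.
- indicator: Load indicator, about 0.42 kg: grey box (46 deep, 60 wide, 90 high, mm; screen and sockets in front) on a 4 mm steel back plate with an ear 28 mm wide on either side (120 over the ears, ears at z 28 to 75 mm). Stands upright. Origin: back face of the plate, mid width, level with the underside; +x out of the front, +z up. Plate at x 0 to 4, box at x 4 to 50 and y -30 to +30 mm.
- keyholes (a point): Point of the indicator midway between its keyholes (45 mm above its origin, on the plate's back face). Each ear has a keyhole at y = +46 or -46 mm: a 15 mm round entry hole centred at this height with an 8 mm slot above it; a screw home in the slot is centred 14 mm above the entry hole's centre. An 11 mm hole in the plate's back, 4 mm deep, 9 mm above this point, takes the spring pin.
- grip (a point): Point inside the indicator's box to grip at: 30 mm in front of the plate's back face, mid width, 73 mm above the underside (17 mm below the top). Take the two 60 mm apart side faces from above, fingers closing along the indicator's y, with about 60 N; the ears lie behind the fingers.
- frame: Instrument frame bolted to the bench: two upright aluminium posts (30 mm square, 181 mm high, at y = +115 and -115 mm) with a hanger panel 265 wide, 82 high and 6 mm thick clamped across their +x faces. Origin: on the bench, midway between the posts, under the panel's front face, which is the plane x = 0. +x points out of that face (away from the robot at yaw 0), +z up. Fixed.
- hang_face (a point): Point of the frame 125 mm above its origin, on the panel's face midway between its two screws, at the mid height of their range. The panel is clamped by hand: true height of the screws within 20 mm of this, unmeasured. Screws stand out along +x at y = +46 and -46 mm: 6 mm shank, 12 mm head, head from 5.7 to 9.7 mm off the face. The panel reaches 50 mm below to 32 mm above them.
- lock_pin (a joint): Round-nosed spring pin between the screws, 5 mm lower, standing 3.4 mm out of the panel. Value: how far it is pressed in, m (0 = fully out, 0.0034 = flush, under a plate lying on the panel). About 3 N starts it, 7 N presses it flush. It springs out into the hole in the indicator's back when that is home.
- terminal_box: Bystander: bare aluminium box of similar size (54 x 60 x 76 mm) with a black gland on top and no ears. Origin: back face, centre, at the underside.
- clevis: Bystander: steel clevis 42 mm wide, 62 mm high, standing. Origin: centre of its underside.
- tripod: Bystander: aluminium three-legged load adaptor, 90 mm in diameter, 130 mm high. Origin: centre of its underside.
- rod_end: Bystander: rod end lying flat, 34 mm eye with a 40 mm shank, 14 mm thick. Origin: under the centre of the eye.
- bolt: Bystander: hex bolt lying, about 95 mm long, 21 mm head. Origin: on the bench under the head's inner face.
- cap: Bystander: plastic protector cap, 62 mm in diameter, 47 mm high. Origin: centre of its underside.
- mug: Bystander: white mug, 82 mm in diameter, 95 mm high. Origin: centre of its underside.
Mind the look-alikes: they are no part of the job. Leave any green look-alike of the indicator alone.

How it is judged:
On the way, in this order (a step that is already met when the one before it is completed fails the run):
1. the indicator is lifted off the bench (height (world z) of indicator above 0.04 m), for 0.2 s.
2. its back plate is over both screw heads, against the panel, with the spring pin pressed in (value of joint lock_pin above 0.0012 m and x of indicator in the frame of frame below 0.0035 m and angle between the x axis of indicator and the x axis of frame, either way round below 0.12 rad), for 0.1 s.
At the end, for the whole second after the job is handed in: The indicator hangs at rest on both screws, upright and parallel to the panel within 5 degrees, its back within 3 mm of the panel's face, centred within 4 mm, its origin 44 to 89 mm above the bench, and the spring pin standing out (within 0.8 mm) into the hole in its back (value of joint lock_pin below 0.0008 m and x of indicator in the frame of frame between -0.002 and 0.003 m and y of indicator in the frame of frame between -0.004 and 0.004 m and z of indicator in the frame of frame between 0.044 and 0.089 m and angle between the x axis of indicator and the x axis of frame, either way round below 0.09 rad and angle between the z axis of indicator and the z axis of frame, either way round below 0.09 rad and linear speed of indicator below 0.02 m/s); the robot touches nothing.
It fails at once if the indicator is forced against the frame, its screws or its pin with more than 35 N (contact force between indicator and frame above 35 N).
It fails at once if another thing on the bench is displaced by more than 30 mm (distance of any of terminal_box, clevis, tripod, rod_end, bolt, cap, mug from where it was at the start of the episode above 0.03 m).
It also fails if it takes over 54 s, if anything falls off the work surface, if the arm or the gripper's body presses on something with over 40 N, if the wrist force passes 120 N, or if a joint passes its speed limit or range.

## Working session

There is one attempt and no reset: what is moved stays moved. The work goes in short steps, Python scripts to look and compute and a shell command to move; the robot and the scene stay as the last step left them, time stands still between calls to the robot, and variables do not carry over. Pictures are saved under pics/ and viewed, at most 10 in all, crops included, and the job is handed in when it is done.

```bash
mkdir -p pics; cat > h.py <<'E'
import numpy as np, cv2
from bench import robot
from scipy.spatial.transform import Rotation as R
def snap(n,fn=None):
    o=robot.get_obs(); im,d=robot.snapshot(n); c=robot.calibration(n)
    if n=='wrist':
        T=np.eye(4);T[:3,:3]=R.from_euler('xyz',o['ee_rot']).as_matrix();T[:3,3]=o['tool_pos'];E=T@np.array(c['hand_eye'])
    else: E=np.array(c['extrinsics'])
    K=np.array(c['mtx']); v,u=np.mgrid[:384,:512]
    P=np.stack([(u-K[0,2])/K[0,0]*d,(v-K[1,2])/K[1,1]*d,d],-1)@E[:3,:3].T+E[:3,3]
    P[d==0]=np.nan
    if fn: cv2.imwrite(fn,im[:,:,::-1])
    return im,d,P,K,E
E
python3 - <<'E'
from h import *
np.set_printoptions(precision=4,suppress=True)
o=robot.get_obs();print(o)
for n in('scene','top'):
    im,d,P,K,E=snap(n,f'pics/{n}1.png');print(n,E)
    for q in('indicator','frame','terminal_box','clevis','tripod','rod_end','bolt','cap','mug'):
        for b in robot.boxes_of(q,n)[:3]:
            x=np.array(b['bbox']).round().astype(int)
            c=P[(x[1]+x[3])//2,(x[0]+x[2])//2]
            print(q,round(b['p'],2),x,c)
E
```

```text
{'time': 0.0, 'joint_positions': array([-1.4181,  0.088 ,  1.3723, -0.    ,  1.6836, -0.1031]), 'qvel': array([ 0.0012,  0.0001,  0.0015,  0.0004,  0.0002, -0.0019]), 'joint_torque': array([ -0.0004, -34.0183, -30.2429,   0.0717,   0.0331,  -0.0002]), 'tool_pos': array([ 0.1391, -0.5316,  0.2293]), 'ee_rot': array([-3.1393, -0.0002,  0.2558]), 'wrist_force': array([ 0.2891,  1.0749, -0.104 ]), 'wrist_torque': array([ 0.0131,  0.0193, -0.0088]), 'finger_force': 0.0, 'width': 0.0939422365764141}
scene [[ 0.719   0.5674 -0.4014  1.0301]
 [ 0.695  -0.5945  0.4045 -0.5418]
 [-0.0091 -0.5698 -0.8218  1.1037]
 [ 0.      0.      0.      1.    ]]
indicator 0.9 [209 267 238 306] [ 0.6879 -0.3316  0.0913]
indicator 0.86 [209 158 232 190] [ 0.3884 -0.0654  0.0844]
indicator 0.64 [207 209 236 246] [ 0.5447 -0.2059  0.089 ]
frame 0.7 [242 120 301 212] [0.5242 0.0411 0.1481]
terminal_box 0.93 [172 244 195 272] [ 0.5347 -0.3516  0.0772]
clevis 0.59 [204 216 235 246] [ 0.5488 -0.2185  0.0853]
clevis 0.56 [256 251 279 271] [ 0.716  -0.1813  0.0616]
tripod 0.91 [345 163 369 202] [0.7393 0.2424 0.0648]

[... 319 characters left out ...]

 [ 0.      0.      0.      1.    ]]
indicator 0.96 [331 144 363 178] [ 0.6555 -0.3106  0.091 ]
indicator 0.93 [279 189 318 216] [ 0.5357 -0.1743  0.0915]
indicator 0.82 [238 254 263 278] [ 0.3561 -0.046   0.0853]
frame 0.64 [143 190 255 246] [0.4852 0.1036 0.0417]
frame 0.17 [285 134 304 154] [ 0.7129 -0.1672  0.0276]
terminal_box 0.9 [339 199 369 226] [ 0.5122 -0.3304  0.0942]
clevis 0.48 [287 136 302 155] [ 0.7092 -0.167   0.0305]
tripod 0.84 [130 116 164 144] [0.7256 0.2532 0.0905]
rod_end 0.7 [216 140 227 165] [0.6846 0.0491 0.013 ]
bolt 0.62 [293 265 311 298] [ 0.3118 -0.1989  0.0196]
cap 0.96 [ 98 157 121 180] [0.6212 0.3664 0.0473]
mug 0.63 [380 232 424 272] [ 0.4024 -0.497   0.0066]
```

```bash
python3 - <<'E'
import cv2,numpy as np
a=cv2.imread('pics/scene1.png')[110:330,150:380];b=cv2.imread('pics/top1.png')[100:310,80:440]
a=cv2.resize(a,None,fx=2.6,fy=2.6,interpolation=cv2.INTER_CUBIC);cv2.imwrite('pics/s1.png',a)
cv2.imwrite('pics/t1.png',cv2.resize(b,None,fx=2.2,fy=2.2,interpolation=cv2.INTER_CUBIC))
E
```

```text
(no output)
```

View pics/s1.png

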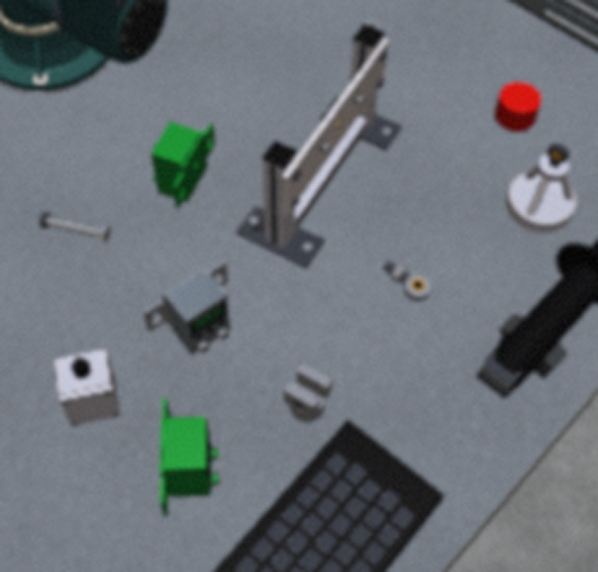

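View pics/t1.png

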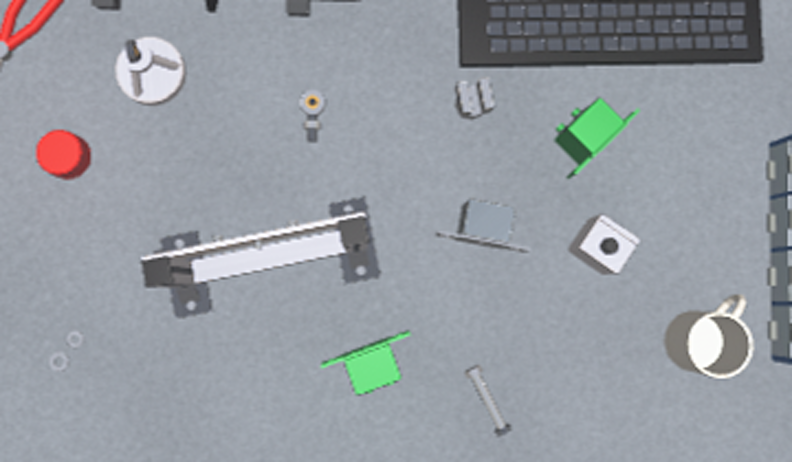

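Scene: the grey box with ears and a screen is at scene px ~(221,228), top px ~(298,202). Look-alikes are the green ones at scene (220,175) and (222,287), top (251,266) and (347,161), plus the terminal box without ears at scene (184,258). By the description I choose the grey one. Its front faces away from the robot (+x), and the frame stands at top px ~(199,218) with its face towards +x.

```bash
python3 - <<'E'
from h import *
np.set_printoptions(precision=4,suppress=True)
im,d,P,K,E=snap('top')
def reg(b,lo,hi,P=P):
    q=P[b[1]:b[3],b[0]:b[2]].reshape(-1,3); return q[(q[:,2]>lo)&(q[:,2]<hi)]
q=reg([270,185,325,220],.08,.1); print(len(q),cv2.minAreaRect((q[:,:2]*1000).astype(np.float32)),q[:,2].mean())
q=reg([270,185,325,220],.04,.08);print(len(q),cv2.fitLine((q[:,:2]*1000).astype(np.float32),cv2.DIST_HUBER,0,1,1).ravel())
im,d,P,K,E=snap('scene')
q=reg([242,115,302,215],.06,.17,P);
# front face plane RANSAC, vertical
rng=np.random.default_rng(0);best=0
for _ in range(2000):
    a,b=q[rng.integers(len(q),size=2)][:,:2]
    t=b-a
    if np.linalg.norm(t)<.1: continue
    n=np.array([t[1],-t[0]])/np.linalg.norm(t); n*=np.sign(n[0])
    i=abs((q[:,:2]-a)@n)<.002
    if i.sum()>best:best=i.sum();I=i
f=q[I];vx,vy,x0,y0=cv2.fitLine((f[:,:2]*1000).astype(np.float32),cv2.DIST_HUBER,0,1,1).ravel()
t=np.array([vx,vy])*np.sign(vy);s=f[:,:2]@t;print(len(q),best,t,x0,y0,'yaw',np.arctan2(-t[0],t[1]),s.min(),s.max(),'z',f[:,2].min(),f[:,2].max())
m=(s.min()+s.max())/2; n=np.array([t[1],-t[0]]); print('frame xy',t*m+n*(n@np.array([x0,y0])/1000))
print(np.percentile(f[:,2],[1,99]),np.percentile(s,[.5,99.5]))
E
```

```text
394 ((539.7908325195312, -184.45567321777344), (61.91985321044922, 49.93185043334961), 81.08175659179688) 0.08997972156887599
87 [   0.169     0.9856  516.8905 -177.5722]
892 537 [-0.2298  0.9732] 513.47626 90.51387 yaw 0.23188086 -0.15575867627134543 0.1118434281442826 z 0.0851540420094925 0.16991418964636362
frame xy [0.5116 0.0983]
[0.0884 0.1695] [-0.1548  0.1081]
```

```bash
python3 -m handwheel '[[[0,0,-0.053],[0.68,0.58,0],0],[[0,0,-0.053],[0.68,0.58,0],0],[[0,0,-0.053],[0.68,0.58,0],0],[[0,0,-0.053],[0.68,0.58,0],0],[[0,0,-0.053],[0.68,0.58,0],0]]'
python3 -m handwheel '[[[0,0,0],[0.68,0.58,0],0],[[0,0,0],[0.68,0.58,0],0],[[0,0,0],[0.68,0.58,0],0],[[0,0,0],[0.68,0.58,0],0],[[0,0,0],[0.68,0.58,0],0]]'
python3 -m handwheel '[[[0,0,0],[0.68,0.58,0],0],[[0,0,0],[0.68,0.58,0],0],[[0,0,0],[0,0,0],0]]'
python3 - <<'E'
from h import *
np.set_printoptions(precision=4,suppress=True)
im,d,P,K,E=snap('wrist','pics/w1.png');print(robot.calibration('wrist')['hand_eye'])
o=robot.get_obs();print(o['tool_pos'],o['ee_rot'])
g=P.reshape(-1,3)
near=(np.hypot(g[:,0]-.54,g[:,1]+.185)<.08)
q=g[near&(g[:,2]>.084)&(g[:,2]<.1)];print(len(q),cv2.minAreaRect((q[:,:2]*1000).astype(np.float32)),np.median(q[:,2]))
q=g[near&(g[:,2]>.06)&(g[:,2]<.08)];print(len(q),cv2.minAreaRect((q[:,:2]*1000).astype(np.float32)),cv2.fitLine((q[:,:2]*1000).astype(np.float32),cv2.DIST_HUBER,0,1,1).ravel())
E
```

```text
time: 1.6
tool_pos: [0.3102, -0.3859, 0.2307]
ee_rot: [3.141, -0.001, -0.164]
wrist_force: [-0.1, 0.1, 0.1]
width: 0.0941
finger_force: 0.0
time: 2.1
tool_pos: [0.4804, -0.2407, 0.2307]
ee_rot: [3.141, -0.001, -0.16]
wrist_force: [0.0, -0.7, 1.2]
width: 0.0938
finger_force: 0.0
time: 2.4
tool_pos: [0.5501, -0.1802, 0.2297]
ee_rot: [-3.139, -0.0, -0.154]
wrist_force: [0.0, -1.0, -1.2]
width: 0.0942
finger_force: 0.0
[[ 0.0001 -0.9572 -0.2894  0.085 ]
 [ 1.     -0.0001  0.0004 -0.0009]
 [-0.0004 -0.2894  0.9572 -0.1537]
 [ 0.      0.      0.      1.    ]]
[ 0.5484 -0.1822  0.2298] [-3.1414  0.0011 -0.1561]
2198 ((541.21923828125, -185.84793090820312), (62.753299713134766, 50.986026763916016), 80.82514190673828) 0.0892085037130374
518 ((541.7521362304688, -186.0528564453125), (119.93344116210938, 51.9371337890625), 80.49488830566406) [   0.1579    0.9874  520.939  -182.0542]
```

View pics/w1.png

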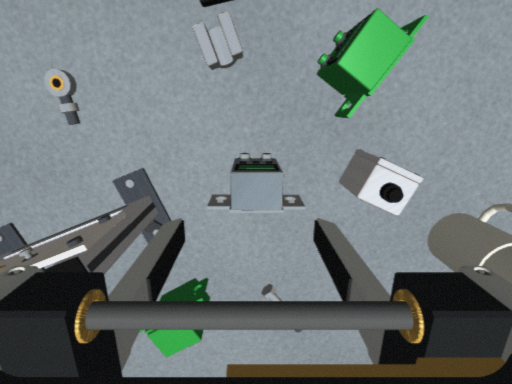

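The wrist view confirms it: grey box with keyholes in both ears, at px (256,185), front facing +x. Descend and grip.

```bash
python3 -m handwheel '[[[0,0,0],[-0.01,-0.02,-0.75],0],[[0,0,0],[-0.01,-0.02,-0.75],0],[[0,0,0],[-0.01,-0.02,-0.75],0],[[0,0,0],[-0.01,-0.02,-0.75],0],[[0,0,0],[0,0,0],0]]'
python3 -m handwheel '[[[0,0,0],[0,0,0],1],[[0,0,0],[0,0,0],1],[[0,0,0],[0,0,0],1],[[0,0,0],[0,0,0],1],[[0,0,0],[0,0,0],1]]'
```

```text
time: 2.95
tool_pos: [0.5399, -0.1876, 0.0742]
ee_rot: [-3.139, 0.013, -0.162]
wrist_force: [-0.4, -0.1, -0.4]
width: 0.0941
finger_force: 0.0
time: 3.45
tool_pos: [0.5461, -0.1883, 0.0822]
ee_rot: [3.141, -0.003, -0.16]
wrist_force: [0.6, 1.3, 2.3]
width: 0.0598
finger_force: 30.0
```

```bash
python3 -m handwheel '[[[0,0,0],[0,0,0.9],1],[[0,0,0],[0,0,0.98],1],[[0,0,0],[0,0,0.98],1],[[0,0,0],[0,0,0.98],1],[[0,0,0],[0,0,0.98],1]]'
python3 -m handwheel '[[[0,0,0.05],[0.054,0.854,0],1],[[0,0,0.05],[0.054,0.854,0],1],[[0,0,0.05],[0.054,0.854,0],1],[[0,0,0.05],[0.054,0.854,0],1],[[0,0,0.051],[0.054,0.854,0],1]]'
python3 -m handwheel '[[[0,0,0],[0.054,0.854,0],1],[[0,0,0],[0.054,0.854,0],1],[[-0.0213,0.0902,0],[0,0,0],1],[[-0.0213,0.0902,0],[0,0,0],1],[[-0.0213,0.0902,0],[0,0,0],1]]'
python3 -m handwheel '[[[0,0,0],[0,0,0],1],[[0,0,0],[0,0,0],1]]'
python3 - <<'E'
from h import *
im,d,P,K,E=snap('wrist','pics/w2.png');np.savez('w2.npz',im=im,d=d,P=P,K=K,E=E)
print(K[0,0]);o=robot.get_obs();print(o['tool_pos'],o['ee_rot'])
E
```

```text
time: 3.95
tool_pos: [0.5446, -0.1877, 0.3224]
ee_rot: [-3.141, 0.002, -0.16]
wrist_force: [1.0, -0.6, -3.1]
width: 0.0602
finger_force: 30.0
time: 4.45
tool_pos: [0.5582, 0.0271, 0.3203]
ee_rot: [-3.141, 0.002, 0.237]
wrist_force: [1.3, -0.5, -4.1]
width: 0.0597
finger_force: 30.0
time: 4.95
tool_pos: [0.564, 0.1117, 0.3219]
ee_rot: [-3.141, 0.44, 0.235]
wrist_force: [-0.4, -0.6, -4.6]
width: 0.0598
finger_force: 30.0
time: 5.15
tool_pos: [0.5649, 0.1109, 0.3183]
ee_rot: [-3.14, 0.439, 0.234]
wrist_force: [-0.3, 0.2, -3.5]
width: 0.0595
finger_force: 30.0
269.55756875915444
[0.56394457 0.11070182 0.32153149] [-3.14081289  0.43460147  0.2339341 ]
```

View pics/w2.png

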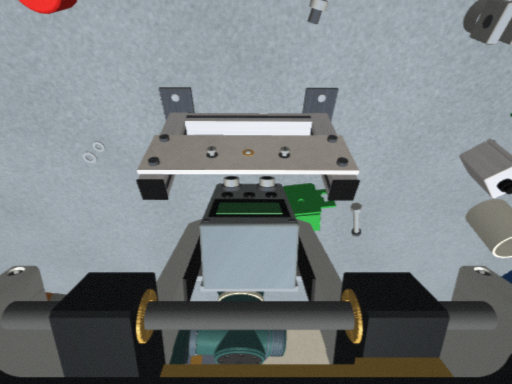

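The picture shows the panel face with screw heads at px (211,152) and (285,152) and the pin at (248,153). The held indicator is below, its top at rows 222–285. Measure both in this view.

```bash
python3 - <<'E'
from h import *
np.set_printoptions(precision=4,suppress=True)
D=np.load('w2.npz');P=D['P'];im=D['im'];K=D['K'];E=D['E']
q=P[138:168,165:335].reshape(-1,3);q=q[~np.isnan(q).any(1)]
for _ in range(6):
    c=q.mean(0);n=np.linalg.svd(q-c)[2][2];n*=np.sign(n[0]);q=q[abs((q-c)@n)<.003]
print('n',n,'yaw',np.arctan2(n[1],n[0]),len(q),'tilt',n[2])
yaw=np.arctan2(n[1],n[0]);nx=np.array([np.cos(yaw),np.sin(yaw),0]);ny=np.array([-nx[1],nx[0],0])
x0=c@nx;print('plane x0',x0)
def ray(u,v,off): # intersect plane x=x0+off
    r=E[:3,:3]@np.array([(u-K[0,2])/K[0,0],(v-K[1,2])/K[1,1],1]);o=E[:3,3];return o+r*((x0+off-o@nx)/(r@nx))
# whole panel face extents
F=P[120:200,120:370];inp=(abs(F@nx-x0)<.003)
f=F[inp];print('panel y',np.percentile(f@ny,[.3,99.7]),'z',np.percentile(f[:,2],[.5,99.5]))
for u0 in(211,285):
    w=P[140:165,u0-14:u0+15];h=w@nx-x0;m=(h>.0055)&(h<.0125)
    v,u=np.nonzero(m);print(u0,m.sum(),'px',u.mean()+u0-14,v.mean()+140,'h',np.median(h[m]),'y',(w[m]@ny).mean(),'z',w[m][:,2].mean())
# indicator in tool frame
o=robot.get_obs();Rt=R.from_euler('xyz',o['ee_rot']).as_matrix()
Q=(P-o['tool_pos'])@Rt   # tool coords
S=Q[215:292,195:305].reshape(-1,3);t=S[(abs(S[:,2]+.011)<.006)];print('top tool z',np.median(t[:,2]),len(t))
print(cv2.minAreaRect((t[:,:2]*1000).astype(np.float32)),np.percentile(t[:,0],[1,99]),np.percentile(t[:,1],[1,99]))
A=np.c_[t[:,:2],np.ones(len(t))];print('slope',np.linalg.lstsq(A,t[:,2],rcond=None)[0])
cv2.imwrite('pics/w2z.png',cv2.resize(im[125:180,190:310,::-1],None,fx=6,fy=6,interpolation=cv2.INTER_CUBIC))
E
```

```text
n [ 0.9734  0.229  -0.0002] yaw 0.23105914556324836 4925 tilt -0.0002211900177910448
plane x0 0.5212597077812036
panel y [-0.1504  0.1127] z [0.0871 0.1686]
211 58 px 210.91379310344828 149.27586206896552 h 0.009240906454125675 y 0.0267557983295678 z 0.13746172443992744
285 57 px 284.1578947368421 149.56140350877192 h 0.009216313795002984 y -0.06472656887255124 z 0.1375278563032233
top tool z -0.005406353075763922 3175
((0.14888763427734375, -0.322021484375), (44.734886169433594, 65.16416931152344), 0.07038231939077377) [-0.0213  0.0215] [-0.0311  0.0302]
slope [-0.015  -0.0049 -0.0059]
```

View pics/w2z.png

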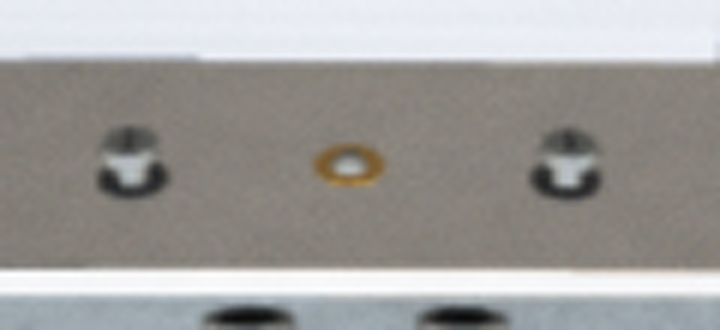

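```bash
python3 - <<'E'
from h import *
np.set_printoptions(precision=4,suppress=True)
D=np.load('w2.npz');P=D['P']
o=robot.get_obs();print(o['tool_pos'],o['ee_rot']);Rt=R.from_euler('xyz',o['ee_rot']).as_matrix()
Q=(P-o['tool_pos'])@Rt
for v in range(195,292,6): print(v,Q[v,225],Q[v,275])
t=Q[226:278,210:292].reshape(-1,3);A=np.c_[t[:,:2],np.ones(len(t))];print('slope',np.linalg.lstsq(A,t[:,2],rcond=None)[0])
for u in range(192,312,8): print(u,Q[250,u])
E
```

```text
[0.5639 0.1107 0.3215] [-3.1408  0.4346  0.2339]
195 [ 0.0246 -0.0188  0.0425] [0.0239 0.0192 0.0447]
201 [ 0.0233 -0.018   0.0327] [0.0232 0.0182 0.0331]
207 [ 0.0238 -0.0168  0.0192] [0.024  0.0168 0.0187]
213 [ 0.024  -0.0159  0.008 ] [0.0237 0.0159 0.0088]
219 [ 0.0226 -0.0154  0.0017] [0.0228 0.0152 0.0011]
225 [ 0.0213 -0.0149 -0.0044] [ 0.0211  0.0148 -0.004 ]
231 [ 0.0179 -0.0149 -0.0053] [ 0.0172  0.0149 -0.0039]
237 [ 0.0135 -0.0151 -0.0044] [ 0.0139  0.0149 -0.0052]
243 [ 0.0095 -0.0152 -0.0045] [ 0.0099  0.015  -0.0052]
249 [ 0.0057 -0.0153 -0.005 ] [ 0.0059  0.0151 -0.0054]
255 [ 0.0021 -0.0153 -0.0059] [ 0.0023  0.0151 -0.0061]
261 [-0.0028 -0.0155 -0.0047] [-0.0023  0.0153 -0.0054]
267 [-0.0069 -0.0156 -0.0049] [-0.0073  0.0156 -0.0043]
273 [-0.0115 -0.0157 -0.0045] [-0.0113  0.0157 -0.0048]
279 [-0.0157 -0.0158 -0.0048] [-0.0153  0.0157 -0.0053]
285 [-0.02   -0.0159 -0.005 ] [-0.0201  0.0159 -0.0048]
291 [-0.374  -0.0632  0.4471] [-0.4715  0.0826  0.5734]
 ** On entry to DLASCL parameter number  4 had an illegal value
 ** On entry to DLASCL parameter number  4 had an illegal valueTraceback (most recent call last):
  File "<stdin>", line 7, in <module>
    x, resids, rank, s = _umath_linalg.lstsq(a, b, rcond,
                         ~~~~~~~~~~~~~~~~~~~^^^^^^^^^^^^^
                                             signature=signature)
                                             ^^^^^^^^^^^^^^^^^^^^
    raise LinAlgError("SVD did not converge in Linear Least Squares")
numpy.linalg.LinAlgError: SVD did not converge in Linear Least Squares
```

```bash
python3 -m handwheel '[[[0.0213,-0.0902,0],[0,0,0],1],[[0.0213,-0.0902,0],[0,0,0],1],[[0.0213,-0.0902,0],[0,0.04,0],1],[[0,0,0],[0,0,-0.6],1],[[0,0,0],[0,0,-0.8],1]]'
python3 -m handwheel '[[[0,0,0],[0,0,-0.7],1],[[0,0,0],[0,0,-0.6],1],[[0,0,0],[0,0,-0.22],1],[[0,0,0],[0,0,0],1],[[0,0,0],[0,0,0],1]]'
cat > m.py <<'E'
from h import *
np.set_printoptions(precision=4,suppress=True)
yaw=.231;nx=np.array([np.cos(yaw),np.sin(yaw),0]);ny=np.array([-nx[1],nx[0],0])
def obs(k=6):
    L=[]
    for _ in range(k):
        o=robot.get_obs();L.append(np.r_[o['tool_pos'],o['ee_rot'],o['wrist_force']])
    return np.array(L)
E
python3 - <<'E'
from m import *
A=obs(3);print(A)
im,d,P,K,E=snap('wrist');F=np.stack([P@nx,P@ny,P[...,2]],-1)
tp=A[0,:3];c=np.array([tp@nx,tp@ny,tp[2]]);print('tcp F',c)
print('wrist col rows:')
for v in range(190,290,8): print(v,F[v,230]-c,F[v,280]-c)
np.savez('w3.npz',im=im,F=F,c=c)
cv2.imwrite('pics/w3.png',im[:,:,::-1])
im,d,P,K,E=snap('scene','pics/scene3.png');F=np.stack([P@nx,P@ny,P[...,2]],-1);np.savez('s3.npz',im=im,F=F,c=c)
uv=lambda p:(K@(E[:3,:3].T@(p-E[:3,3])));q=uv(.56*nx-.019*ny+[0,0,.14]);q=(q[:2]/q[2]).astype(int);print('px',q)
cr=im[q[1]-70:q[1]+70,q[0]-90:q[0]+90,::-1];cv2.imwrite('pics/s3c.png',np.hstack([cv2.resize(cr,None,fx=4,fy=4,interpolation=cv2.INTER_CUBIC)]))
E
```

```text
time: 5.7
tool_pos: [0.563, 0.1124, 0.2603]
ee_rot: [3.139, -0.019, 0.233]
wrist_force: [0.8, -0.3, -4.1]
width: 0.0601
finger_force: 30.0
time: 6.2
tool_pos: [0.5646, 0.1127, 0.179]
ee_rot: [3.141, -0.006, 0.234]
wrist_force: [0.6, -1.0, -3.2]
width: 0.0597
finger_force: 30.0
[[ 0.5646  0.1127  0.179   3.1407 -0.0058  0.2336  0.5946 -1.0273 -3.1569]
 [ 0.5646  0.1127  0.179   3.1407 -0.0058  0.2336  0.5946 -1.0273 -3.1569]
 [ 0.5646  0.1127  0.179   3.1407 -0.0058  0.2336  0.5946 -1.0273 -3.1569]]
tcp F [ 0.5754 -0.0196  0.179 ]
wrist col rows:
190 [ 0.0212  0.0162 -0.0579] [ 0.0204 -0.0252 -0.0608]
198 [ 0.0197  0.0151 -0.0414] [ 0.02   -0.023  -0.0409]
206 [ 0.0214  0.0136 -0.0191] [ 0.0207 -0.0208 -0.0212]
214 [ 0.0205  0.0128 -0.0066] [ 0.0206 -0.0191 -0.0065]
222 [0.0197 0.0121 0.0043] [ 0.0196 -0.018   0.0039]
230 [0.0159 0.012  0.0075] [ 0.0165 -0.0176  0.0086]
238 [0.0105 0.0121 0.0071] [ 0.0103 -0.0181  0.0065]
246 [0.0052 0.0122 0.0073] [ 0.0055 -0.0181  0.0076]
254 [-0.001   0.0124  0.0058] [-0.0005 -0.0184  0.0068]
262 [-0.0061  0.0124  0.0067] [-0.0058 -0.0186  0.0071]
270 [-0.0111  0.0124  0.0077] [-0.011  -0.0187  0.0077]
278 [-0.0173  0.0126  0.0071] [-0.0175 -0.019   0.0067]
286 [-0.023   0.0126  0.0073] [-0.0229 -0.0191  0.0074]
px [290 159]
```

View pics/s3c.png

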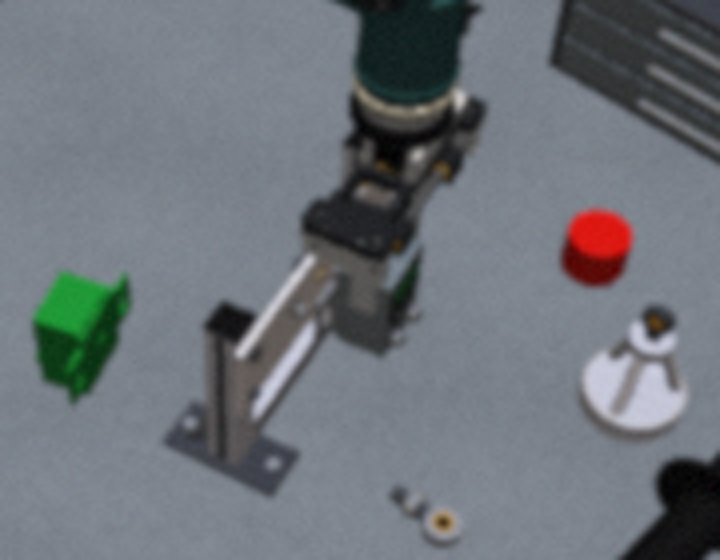

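View pics/w3.png

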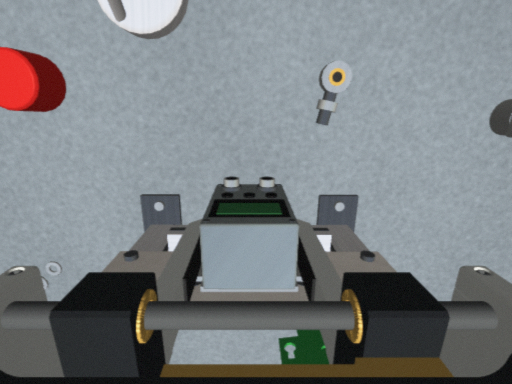

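Scene crop: the indicator is held in front of the panel, upright, ears facing the panel. Wrist view: box top at rows 222–290, panel top edges visible to either side (around (140,245) and (370,245)). Compare heights and offsets within this one wrist picture.

```bash
python3 - <<'E'
from m import *
D=np.load('w3.npz');F=D['F'];c=D['c']
t=F[232:286,212:290].reshape(-1,3);print('box top z',np.nanmedian(t[:,2]))
f=F[192:214,222:280].reshape(-1,3);print('front x',np.nanmedian(f[:,0]))
for v in (236,250,270):
    r=F[v,190:312];m=abs(r[:,2]-.186)<.005;print('edges',v,r[m][:,1].min(),r[m][:,1].max(),np.nonzero(m)[0][[0,-1]]+190)
for n,s in(('L',(slice(220,275),slice(95,175))),('R',(slice(220,275),slice(335,400)))):
    g=F[s].reshape(-1,3)
    face=g[(abs(g[:,0]-.521)<.006)&(g[:,2]>.1)&(g[:,2]<.16)];top=g[(g[:,0]<.5225)&(g[:,0]>.51)&(g[:,2]>.155)&(g[:,2]<.176)]
    print(n,len(face),'face x',np.median(face[:,0]) if len(face) else 0,'n top',len(top),'z med',np.percentile(top[:,2],[10,50,90]) if len(top) else 0)
print(robot.get_obs()['tool_pos'])
E
```

```text
box top z 0.1862495740991326
front x 0.5964885412595133
edges 236 -0.05696605454137847 0.017451619580776845 [190 311]
edges 250 -0.04854625318007497 0.011258444779869363 [198 298]
edges 270 -0.0478009147929704 0.010520887063639644 [202 295]
L 877 face x 0.5213059781874169 n top 0 z med 0
R 827 face x 0.5213201803918702 n top 0 z med 0
[0.5653 0.1129 0.179 ]
```

```bash
python3 -m handwheel '[[[0,0,0],[-0.078,-0.018,-0.04],1],[[0,0,0],[-0.078,-0.018,-0.04],1],[[0,0,0],[-0.078,-0.018,0],1],[[0,0,0],[0,0,0],1],[[0,0,0],[0,0,0],1]]'
python3 - <<'E'
from m import *
im,d,P,K,E=snap('wrist','pics/w4.png');F=np.stack([P@nx,P@ny,P[...,2]],-1)
o=robot.get_obs();tp=o['tool_pos'];print('tcp',tp@nx,tp@ny,tp[2],o['ee_rot'],o['wrist_force'])
t=F[232:286,212:290].reshape(-1,3);z=np.nanmedian(t[:,2]);print('box top z',z)
f=F[192:214,222:280].reshape(-1,3);print('front x',np.nanmedian(f[:,0]))
for v in (250,270):
    r=F[v,190:312];m=abs(r[:,2]-z)<.004;print('edges',v,r[m][:,1].min(),r[m][:,1].max(),'mid',(r[m][:,1].min()+r[m][:,1].max())/2)
for a,b in((95,175),(335,400)):
    g=F[200:300,a:b].reshape(-1,3);face=g[abs(g[:,0]-.5213)<.003];print('face',len(face),np.percentile(face[:,2],[1,95,99,99.8]))
    g=g[(g[:,0]>.5145)&(g[:,0]<.5205)&(g[:,2]>.15)&(g[:,2]<.178)];print('top',len(g),np.percentile(g[:,2],[10,50,90]) if len(g) else 0)
E
```

```text
time: 6.8
tool_pos: [0.5523, 0.1101, 0.1715]
ee_rot: [3.142, -0.0, 0.234]
wrist_force: [0.3, -0.1, -3.1]
width: 0.0597
finger_force: 30.0
tcp 0.562962323152846 -0.01930084353631252 0.17153523205340457 [ 3.1415 -0.0002  0.2338] [-0.2137 -0.5746 -3.7865]
box top z 0.1787235508715448
front x 0.5838351322859591
edges 250 -0.04845479453170221 0.011628499077514278 mid -0.018413147727093966
edges 270 -0.04741481762376134 0.010648153320456585 mid -0.018383332151652377
face 2238 [-0.0015  0.1338  0.1379  0.1434]
top 0 0
face 1926 [-0.0014  0.1335  0.1384  0.1434]
top 0 0
```

```bash
python3 - <<'E'
from m import *
def ana(F,n):
    t=F[232:286,212:290].reshape(-1,3);z=np.nanmedian(t[:,2])
    g=F[190:300,80:430].reshape(-1,3);f=g[(abs(g[:,0]-.5213)<.0015)&(g[:,2]>.05)&(g[:,2]<.2)]
    h=np.histogram(f[:,2],np.arange(.07,.15,.002));b=np.percentile(f[:,2],[1,3,5])
    print(n,'top',z,h[0],b,'keyhole-screw',z-.045-(b[1]+.05))
for k in range(3):
    o=robot.get_obs();im,d,P,K,E=snap('wrist');F=np.stack([P@nx,P@ny,P[...,2]],-1);print(o['tool_pos'],o['ee_rot']);ana(F,k)
    # edge: bottom along columns
    for u in (110,130,365,385):
        c=F[200:290,u]; print(u,[(200+i,round(a[0]*1000),round(a[2]*1000)) for i,a in enumerate(c) if .515<a[0]<.53 or 1][::4] if k==0 else '')
E
```

```text
[0.5524 0.1101 0.1715] [ 3.1415 -0.0002  0.2338]
0 top 0.17874688735225683 [  0   0   0   0   0   0   0   0  61 106  95  94  95 111 103 129 115 163
 143 173 147 169 163 173 184 169 178 187 198 206 199 200 121  21  23  19
  14  12  10] [0.0878 0.0896 0.0916] keyhole-screw -0.005812030155689901
110 [(200, 536, 1), (204, 530, 0), (208, 524, -1), (212, 519, -1), (216, 514, 0), (220, 508, 1), (224, 502, 0), (228, 497, 1), (232, 491, -1), (236, 485, -1), (240, 479, 0), (244, 473, 0), (248, 521, 97), (252, 521, 104), (256, 521, 112), (260, 521, 118), (264, 521, 124), (268, 521, 131), (272, 597, 249), (276, 597, 251), (280, 597, 253), (284, 597, 255), (288, 597, 257)]
130 [(200, 536, 0), (204, 531, 2), (208, 524, -2), (212, 519, 0), (216, 513, -1), (220, 508, -1), (224, 502, 0), (228, 496, -1), (232, 490, -2), (236, 515, 60), (240, 515, 69), (244, 526, 99), (248, 524, 103), (252, 522, 106), (256, 521, 111), (260, 521, 118), (264, 521, 124), (268, 521, 130), (272, 597, 248), (276, 597, 251), (280, 596, 252), (284, 597, 255), (288, 598, 258)]
365 [(200, 536, -1), (204, 531, -1), (208, 526, 0), (212, 519, -2), (216, 514, 0), (220, 509, 0), (224, 503, -1), (228, 497, -1), (232, 491, -1), (236, 515, 59), (240, 516, 69), (244, 526, 97), (248, 523, 100), (252, 521, 103), (256, 521, 111), (260, 521, 117), (264, 521, 123), (268, 521, 130), (272, 597, 249), (276, 597, 251), (280, 597, 253), (284, 597, 256), (288, 597, 256)]Traceback (most recent call last):
  File "<stdin>", line 11, in <module>
ValueError: cannot convert float NaN to integer
```

View pics/w4.png

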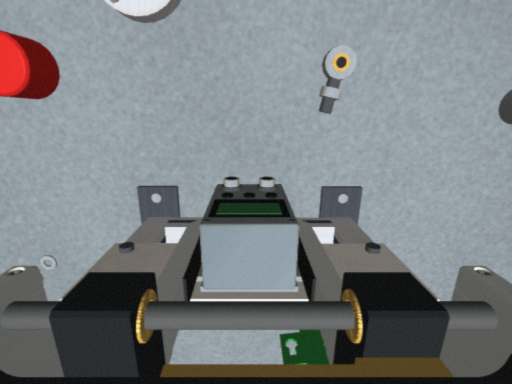

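This picture gives the panel's bottom edge at z ≈ 0.087, so the screws are at ≈ 0.137. The keyhole point is at ≈ 0.134, so raise 3 mm and settle.

```bash
python3 -m handwheel '[[[0,0,0],[0,0,0.06],1],[[0,0,0],[0,0,0],1],[[0,0,0],[0,0,0],1],[[0,0,0],[0,0,0],1],[[0,0,0],[0,0,0],1]]'
cat > c.py <<'E'
from m import *
im,d,P,K,E=snap('wrist');F=np.stack([P@nx,P@ny,P[...,2]],-1)
o=robot.get_obs();tp=o['tool_pos'];print('tcp',tp@nx,tp@ny,tp[2])
z=np.nanmedian(F[232:286,212:290,2]);b=np.nanmedian(F[20:150,200:300,2])
g=F[190:300,80:430].reshape(-1,3);f=g[(abs(g[:,0]-.5213)<.004)&(g[:,2]>.05)&(g[:,2]<.2)]
e=F[190:300,80:430];bot=[np.nanmin(np.where((abs(e[:,i,0]-.5213)<.003)&(e[:,i,2]>.075)&(e[:,i,2]<.12),e[:,i,2],np.nan)) for i in list(range(20,40))+list(range(312,335)) if np.any((abs(e[:,i,0]-.5213)<.003)&(e[:,i,2]>.075)&(e[:,i,2]<.12))]
print('bench',b,'keyhole z',z-.045,'plate gap mm',1e3*(np.nanmedian(F[192:214,222:280,0])-.050-np.median(f[:,0])),'panel x',np.median(f[:,0]),'bottom',np.histogram(f[:,2],np.arange(.08,.096,.002))[0])
for v in (250,270):
    r=F[v,190:312];m=abs(r[:,2]-z)<.004;print('ymid',(r[m][:,1].min()+r[m][:,1].max())/2)
E
python3 c.py 2>/dev/null
```

```text
time: 7.4
tool_pos: [0.5523, 0.1101, 0.1744]
ee_rot: [3.142, 0.0, 0.234]
wrist_force: [0.2, -0.2, -4.3]
width: 0.0598
finger_force: 30.0
tcp 0.5628733124479315 -0.019290528966285497 0.17441958786182915
bench -0.0006029903600848208 keyhole z 0.13662975976997954 plate gap mm 12.64434236511125 panel x 0.5211944893117668 bottom [  0   0   1  61  95 101  87]
ymid -0.018119392093076267
ymid -0.018285058845607077
```

```bash
python3 -m handwheel '[[[0,0,0],[-0.036,-0.021,0],1],[[0,0,0],[0,0,0],1],[[0,0,0],[0,0,0],1]]' | egrep 'pos|force'
python3 -m handwheel '[[[0,0,0],[-0.0195,-0.0046,0],1],[[0,0,0],[0,0,0],1],[[0,0,0],[0,0,0],1]]'| egrep 'pos|force'
python3 -m handwheel '[[[0,0,0],[-0.0195,-0.0046,0],1],[[0,0,0],[0,0,0],1],[[0,0,0],[0,0,0],1]]'| egrep 'pos|force'
```

```text
tool_pos: [0.5505, 0.109, 0.1745]
wrist_force: [1.1, 0.9, -4.3]
finger_force: 30.0
tool_pos: [0.5496, 0.1088, 0.1745]
wrist_force: [0.2, 0.5, -3.5]
finger_force: 30.0
tool_pos: [0.5486, 0.1086, 0.1745]
wrist_force: [0.3, -0.3, -3.9]
finger_force: 30.0
```

```bash
for i in 1; do python3 -m handwheel '[[[0,0,0],[-0.0195,-0.0046,0],1],[[0,0,0],[0,0,0],1],[[0,0,0],[0,0,0],1]]' | egrep 'pos|wrist_f'; done
python3 -m handwheel '[[[0,0,0],[-0.0195,-0.0046,0],1],[[0,0,0],[0,0,0],1],[[0,0,0],[0,0,0],1]]'| egrep 'pos|wrist_f'
```

```text
tool_pos: [0.5476, 0.1084, 0.1745]
wrist_force: [0.4, 0.0, -3.7]
tool_pos: [0.5466, 0.1081, 0.1745]
wrist_force: [-0.3, 0.5, -4.2]
```

```bash
python3 -m handwheel '[[[0,0,0],[-0.0195,-0.0046,0],1],[[0,0,0],[0,0,0],1],[[0,0,0],[0,0,0],1]]' | egrep 'pos|wrist_f'
python3 -m handwheel '[[[0,0,0],[-0.0195,-0.0046,0],1],[[0,0,0],[0,0,0],1],[[0,0,0],[0,0,0],1]]'| egrep 'pos|wrist_f'
```

```text
tool_pos: [0.5457, 0.1079, 0.1745]
wrist_force: [-0.5, 0.9, -3.9]
tool_pos: [0.5447, 0.1076, 0.1745]
wrist_force: [0.6, 0.3, -4.5]
```

```bash
python3 c.py 2>/dev/null
```

```text
tcp 0.5548792888528045 -0.019914696498823686 0.17451204340130524
bench -0.0005813325182457973 keyhole z 0.13672890391185633 plate gap mm 4.636510046068243 panel x 0.5212170847794918 bottom [  0   0   8  79  94  96 101]
ymid -0.019025286049116737
ymid -0.018981569423243087
```

```bash
python3 -m handwheel '[[[0,0,0],[-0.0195,-0.0046,0],1],[[0,0,0],[0,0,0],1],[[0,0,0],[0,0,0],1]]' | egrep 'pos|wrist_f'
python3 -m handwheel '[[[0,0,0],[-0.0195,-0.0046,0],1],[[0,0,0],[0,0,0],1],[[0,0,0],[0,0,0],1]]'| egrep 'pos|wrist_f'
```

```text
tool_pos: [0.5442, 0.1075, 0.1747]
wrist_force: [2.3, 1.4, -4.4]
tool_pos: [0.5433, 0.1073, 0.1747]
wrist_force: [3.6, 0.9, -5.0]
```

```bash
python3 -m handwheel '[[[0,0,0],[-0.0195,-0.0046,0],1],[[0,0,0],[0,0,0],1],[[0,0,0],[0,0,0],1]]' | egrep 'pos|wrist_f'
python3 -m handwheel '[[[0,0,0],[-0.0195,-0.0046,0],1],[[0,0,0],[0,0,0],1],[[0,0,0],[0,0,0],1]]'| egrep 'pos|wrist_f'
```

```text
tool_pos: [0.5422, 0.107, 0.1747]
wrist_force: [4.9, 0.7, -5.6]
tool_pos: [0.5414, 0.1069, 0.1747]
wrist_force: [5.5, 1.1, -6.1]
```

```bash
python3 -m handwheel '[[[0,0,0],[-0.0195,-0.0046,0],1],[[0,0,0],[0,0,0],1],[[0,0,0],[0,0,0],1]]' | egrep 'pos|wrist_f'
python3 -m handwheel '[[[0,0,0],[-0.01,-0.0023,0],1],[[0,0,0],[0,0,0],1],[[0,0,0],[0,0,0],1]]'| egrep 'pos|rot|wrist_f'
```

```text
tool_pos: [0.5412, 0.1068, 0.1749]
wrist_force: [7.0, 1.6, -7.1]
tool_pos: [0.5412, 0.1067, 0.1749]
ee_rot: [3.141, -0.005, 0.233]
wrist_force: [8.4, 2.1, -5.8]
```

```bash
python3 -m handwheel '[[[0,0,0],[0,0,-0.04],1],[[0,0,0],[0,0,0],1],[[0,0,0],[0,0,0],1]]' | egrep 'pos|wrist_f'
python3 -m handwheel '[[[0,0,0],[0,0,-0.04],1],[[0,0,0],[0,0,0],1],[[0,0,0],[0,0,0],1]]'| egrep 'pos|rot|wrist_f'
```

```text
tool_pos: [0.5412, 0.1067, 0.1736]
wrist_force: [7.9, 2.2, -4.7]
tool_pos: [0.5412, 0.1067, 0.1716]
ee_rot: [3.141, -0.005, 0.234]
wrist_force: [8.4, 2.2, -4.6]
```

Sliding freely while pressed against the panel. Continue.

```bash
python3 -m handwheel '[[[0,0,0],[0,0,-0.04],1],[[0,0,0],[0,0,-0.04],1],[[0,0,0],[0,0,0],1],[[0,0,0],[0,0,0],1]]' | egrep 'pos|wrist_f'
python3 -m handwheel '[[[0,0,0],[0,0,-0.04],1],[[0,0,0],[0,0,0],1],[[0,0,0],[0,0,0],1]]'| egrep 'pos|rot|wrist_f'
```

```text
tool_pos: [0.5412, 0.1067, 0.1677]
wrist_force: [8.7, 2.2, -4.9]
tool_pos: [0.5413, 0.1067, 0.1656]
ee_rot: [3.141, -0.005, 0.234]
wrist_force: [7.7, 1.6, -5.4]
```

```bash
python3 -m handwheel '[[[0,0,0],[0,0,-0.04],1],[[0,0,0],[0,0,0],1],[[0,0,0],[0,0,0],1]]' | egrep 'pos|wrist_f'
python3 -m handwheel '[[[0,0,0],[0,0,-0.02],1],[[0,0,0],[0,0,0],1],[[0,0,0],[0,0,0],1]]'| egrep 'pos|rot|wrist_f'
python3 -m handwheel '[[[0,0,0],[0,0,-0.02],1],[[0,0,0],[0,0,0],1],[[0,0,0],[0,0,0],1]]'| egrep 'pos|rot|wrist_f'
```

```text
tool_pos: [0.5412, 0.1068, 0.1633]
wrist_force: [8.2, 1.2, -5.5]
tool_pos: [0.5412, 0.1068, 0.1622]
ee_rot: [3.141, -0.005, 0.233]
wrist_force: [8.7, 1.2, -5.7]
tool_pos: [0.5412, 0.1068, 0.1618]
ee_rot: [3.141, -0.005, 0.233]
wrist_force: [8.2, 2.7, -4.3]
```

```bash
python3 -m handwheel '[[[0,0,0],[0,0,-0.02],1],[[0,0,0],[0,0,0],1],[[0,0,0],[0,0,0],1]]' | egrep 'pos|rot|wrist_f'
python3 -m handwheel '[[[0,0,0],[0,0,-0.02],1],[[0,0,0],[0,0,0],1],[[0,0,0],[0,0,0],1]]'| egrep 'pos|rot|wrist_f'
```

```text
tool_pos: [0.5412, 0.1068, 0.1613]
ee_rot: [3.141, -0.006, 0.233]
wrist_force: [7.6, 2.8, -1.5]
tool_pos: [0.5412, 0.1068, 0.1605]
ee_rot: [3.141, -0.006, 0.233]
wrist_force: [7.2, 2.2, -0.7]
```

```bash
python3 -m handwheel '[[[0,0,0],[0,0,-0.02],1],[[0,0,0],[0,0,0],1],[[0,0,0],[0,0,0],1]]' | egrep 'pos|rot|wrist_f'
python3 -m handwheel '[[[0,0,0],[0,0,-0.02],1],[[0,0,0],[0,0,0],1],[[0,0,0],[0,0,0],1]]'| egrep 'pos|rot|wrist_f'
python3 c.py 2>/dev/null
```

```text
tool_pos: [0.5412, 0.1068, 0.1596]
ee_rot: [3.141, -0.006, 0.233]
wrist_force: [6.8, 2.5, -0.4]
tool_pos: [0.5412, 0.1068, 0.1594]
ee_rot: [3.141, -0.006, 0.233]
wrist_force: [5.1, 1.7, 1.9]
tcp 0.5512721703386047 -0.019994931950150965 0.15937588984793297
bench -0.0005849892670780621 keyhole z 0.12161252088702433 plate gap mm 1.184368461038754 panel x 0.5212049444780462 bottom [  0   0   0  82 116 116 122]
ymid -0.01899283039275484
ymid -0.018576978776874028
```

```bash
python3 -m handwheel '[[[0,0,0],[0,0,-0.02],1],[[0,0,0],[0,0,0],1],[[0,0,0],[0,0,0],1]]' | egrep 'pos|rot|wrist_f'
python3 -m handwheel '[[[0,0,0],[0,0,-0.02],1],[[0,0,0],[0,0,0],1],[[0,0,0],[0,0,0],1]]'| egrep 'pos|rot|wrist_f'
python3 c.py 2>/dev/null | grep -o 'keyhole z.*panel'
```

```text
tool_pos: [0.5412, 0.1067, 0.1593]
ee_rot: [3.141, -0.007, 0.233]
wrist_force: [4.8, 1.2, 5.5]
tool_pos: [0.5412, 0.1068, 0.1591]
ee_rot: [3.141, -0.007, 0.234]
wrist_force: [4.5, 2.0, 7.8]
keyhole z 0.12137369298320687 plate gap mm 1.187764865454799 panel
```

Hard stop at about 12 N: it is home. Relax the push, open, and lift clear.

```bash
python3 -m handwheel '[[[0,0,0],[0,0,0.03],1],[[0,0,0],[0,0,0],1],[[0,0,0],[0,0,0],0],[[0,0,0],[0,0,0],0],[[0,0,0],[0,0,0],0]]'
python3 -m handwheel '[[[0,0,0],[0,0,0],0],[[0,0,0],[0,0,0],0],[[0,0,0],[0,0,0],0]]'
python3 c.py 2>/dev/null
python3 -m handwheel '[[[0,0,0],[0,0,0.2],0],[[0,0,0],[0,0,0.4],0],[[0,0,0],[0,0,0.7],0],[[0,0,0],[0,0,0.7],0],[[0,0,0],[0,0,0.7],0]]'
python3 -m handwheel '[[[-0.0213,0.0902,0],[0.1,0.02,0.4],0],[[-0.0213,0.0902,0],[0.1,0.02,0.4],0],[[-0.0213,0.0902,0],[0.1,0.02,0],0],[[0,0,0],[0,0,0],0],[[0,0,0],[0,0,0],0]]'
python3 - <<'E'
from m import *
im,d,P,K,E=snap('wrist','pics/w5.png');F=np.stack([P@nx,P@ny,P[...,2]],-1);np.savez('w5.npz',F=F)
print(robot.boxes_of('indicator','wrist')[:2])
E
```

```text
time: 16.0
tool_pos: [0.5383, 0.1061, 0.1555]
ee_rot: [3.142, 0.003, 0.234]
wrist_force: [0.5, -0.1, 0.6]
width: 0.0802
finger_force: 0.0
time: 16.3
tool_pos: [0.5391, 0.1063, 0.1558]
ee_rot: [3.142, 0.001, 0.234]
wrist_force: [0.5, 0.0, -0.2]
width: 0.0942
finger_force: 0.0
tcp 0.5491774289183031 -0.019929396072981886 0.1558268491801325
bench -0.0005920892673148825 keyhole z 0.1211363176083841 plate gap mm 1.9245244996755062 panel x 0.5212350377141788 bottom [  0   0   1  71 102  88  99]
ymid -0.018918487539194888
ymid -0.01934846604979897
time: 16.85
tool_pos: [0.5391, 0.1064, 0.2932]
ee_rot: [3.141, -0.001, 0.234]
wrist_force: [0.6, -0.0, 0.4]
width: 0.0939
finger_force: 0.0
time: 17.35
tool_pos: [0.555, 0.1095, 0.3287]
ee_rot: [-3.14, 0.44, 0.234]
wrist_force: [-0.8, -0.8, 0.6]
width: 0.0943
finger_force: 0.0
[{'bbox': [269.0, 174.1, 334.2, 224.1], 'p': 0.91}, {'bbox': [203.0, 84.7, 296.3, 156.4], 'p': 0.81}]
```

View pics/w5.png

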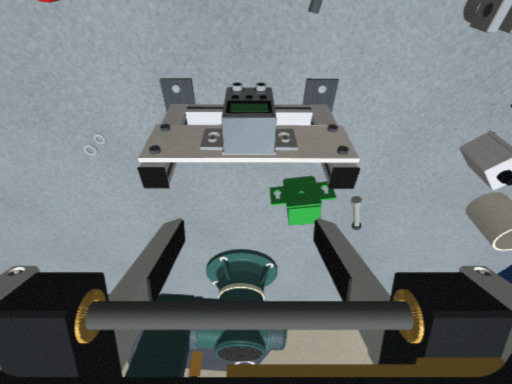

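```bash
python3 - <<'E'
from m import *
F=np.load('w5.npz')['F']
def pl(g,lab):
    g=g[~np.isnan(g).any(1)]
    for _ in range(5):
        A=np.c_[g[:,1:]-g[:,1:].mean(0),np.ones(len(g))];c=np.linalg.lstsq(A,g[:,0],rcond=None)[0];g=g[abs(A@c-g[:,0])<.0025]
    print(lab,len(g),'x',c[2],'dx/dy',c[0],'dx/dz',c[1])
    return c[2]
pl(F[112:155,165:195].reshape(-1,3),'panelL');pl(F[112:155,305:330].reshape(-1,3),'panelR')
for lab,a,b in(('earL',203,221),('earR',277,295)):
    g=F[128:150,a:b].reshape(-1,3);pl(g,lab);g=g[(g[:,0]>.523)&(g[:,0]<.5285)];print(np.percentile(g[:,2],[2,98]),np.percentile(g[:,1],[2,98]))
t=F[126:150,226:272].reshape(-1,3);print('top',np.nanmedian(t[:,2]));f=F[95:118,228:270].reshape(-1,3);pl(f,'front')
E
```

```text
panelL 752 x 0.5196030866300481 dx/dy 0.03826489930130265 dx/dz 0.08578487310569208
panelR 678 x 0.5194935193008978 dx/dy -0.04095083019508212 dx/dz 0.08309495642136057
earL 304 x 0.5258134759877352 dx/dy 0.004667134219591765 dx/dz 0.01840623501212255
[0.1043 0.1521] [0.0167 0.0401]
earR 283 x 0.5258165413515906 dx/dy -0.0074240137077649666 dx/dz 0.014358893453428553
[0.1064 0.1523] [-0.0778 -0.0549]
top 0.16606605717296527
front 964 x 0.5727746586526881 dx/dy 0.0034116597039119466 dx/dz 0.011531926079860127
```

The indicator hangs flush on both screws (gap about 0.5 mm, tilt about 0.015 rad), centred, with its origin at z ≈ 0.076. The wrist view shows both screw heads in the ears at px (213,138) and (285,138). Hand in.

```bash
python3 -c "
from bench import robot
print(robot.close_job())"
```

```text
the job is handed in; nothing more can be done
None
```

The indicator hangs home on both screws and is released, clear of the robot, and the job is handed in; the pin snapping in is inferred from the hard stop and the plate measuring about 0.5 mm off the panel, not seen directly, and no verdict came back.

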